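# Reset the mitre trimmer's fence by one index hole

### The job

Set the mitre trimmer's fence over by one index hole to the left as the robot sees it: hook a fingertip through the pull ring, lift the spring pin out of its hole, swing the fence arm across to the next hole and let the pin spring fully home there. Hook the ring, do not grip it, do not swing the fence past that next hole, leave the things lying around undisturbed, and finish with the hand clear.

Things in the scene. Friction and masses are not known exactly. Their poses are not given: they have to be found in the camera images.
- trimmer: Mitre trimmer screwed to the bench: green half-round bed (radius 222 mm, top 40 above the bench), round side to the robot; on its straight far side a beam 600 long with steel knife ways 124 high, lever to 152 at the right end. Origin: at bench height on the fence's vertical pivot axis, mid straight side. x points away from the operator, y to his left, z up; yaw varies up to 0.3 rad.
- pivot (a point): On the fence's pivot axis, 64 mm above the bench (axes as trimmer). From here the fence's arm runs to the ring: an aluminium bar 28 wide, top 64 above the bench, on it at radius 25 to 160 a fence plate 82 high above the bench, a plunger housing (29 across, top 90 above the bench) at radius 191.
- fence (a joint): Swing of the fence arm (rad). 0 at the start: pin in the middle hole, arm pointing from the pivot along the trimmer's -x. Grows to the operator's left (+y); next hole at +0.262. Ring in the trimmer's frame: x = -191 cos, y = +191 sin (mm). Light friction (about 1 N at the ring), stays where left; locked while the pin is in a hole, but for play of about 0.007.
- plunger (a joint): Lift of the spring index pin (m): 0 = fully home in a hole; 0.010 = its round nose rides on top of the index plate between holes; 0.022 = top stop. Spring and weight push it down with 4.4 N at home, 8.8 N at the stop. It only slides straight up and down in the housing at the arm's end.
- ring_center (a point): Centre of the upright steel pull ring fixed on top of the pin: 48 mm clear inside, 60 outside, bar 6 thick; 126 above the bench with the pin home, ring's underside 6 above the housing. Its plane is square to the arm: this point's x axis runs through the hole away from the operator to the pivot, y left, z up. A fingertip tilted about 45 degrees fits in from the operator's side.
- next_hole (a point): Mouth of the hole where the pin must go, first to the left of the starting hole, 50 mm above the bench. It is one of seven holes (12.5 diameter, pin 10) in a flat steel index plate, 10 thick, on the bed's round edge: on a circle of radius 191 about the pivot, 15 degrees (50 mm) apart.
- stone_left: Loose carved blue stone, oval 30 x 20 x 11, on the bench in front of the bed, left. Origin under its centre. Leave it alone.
- stone_right: Loose carved blue stone, oval 36 x 23 x 12, on the bench in front of the bed, right. Origin under its centre. Leave it alone.
- offcut: Loose piece of wooden frame moulding with mitred ends, 90 x 20 x 20, lying on the bed to the right of the fence. Origin under its centre. Leave it alone.
- dust_brush: Loose bench brush, 170 x 42 x 20, on the bench to the left of the bed. Origin under its centre. Leave it alone.

How it is judged:
By the outcome, as a careful person would: the job done as asked, in the order asked, and still so for the second after the job is handed in, with the robot touching nothing.
It also fails if it takes over 51 s, if anything falls off the work surface, if the arm or the gripper's body presses on something with over 40 N, if the wrist force passes 120 N, or if a joint passes its speed limit or range.

### The arm

A 6-joint arm with a two-finger parallel gripper is mounted at the origin on the work surface. World frame = base frame: x ahead of the robot, y to its left, z up, the work surface at z = 0. Lengths are in m, angles in rad, forces in N, time in s.
With the tool pointing down it reaches from about 0.325 to 0.75 m from the base axis. Payload 7.6 kg.
Tool frame: the origin (TCP) lies at the very end of the fingers, on their centre line; the grasp point (between the pads) lies grip_depth behind it (grip_depth is the distance from the TCP to the grasp point, in m); z points along the fingers, y is the direction in which the jaws open and shut (so a half turn about z gives the same grasp; the last joint's range is limited). The gripper opens to 85 mm and grips with 20 to 120 N. Pads are 22 mm wide; open, the fingers measure 114 mm over their backs; the gripper's body (76 mm by 85 mm) begins 54 mm behind the grasp point. The pads swing forward as they close: fully open they stand 13 mm farther back than shut.
Start: joints at [-1.221, 0.052, 1.401, -0, 1.689, -0.07], TCP at [0.214, -0.479, 0.231] pointing down, gripper open.
Joint ranges: [-2.9, 2.9], [-0.91, 2.17], [0.12, 2.37], [-1.06, 4.2], [0.26, 2.73], [-2.93, 2.93]. Speed limits (rad/s): [2.57, 2.57, 3.01, 3.14, 3.14, 3.14].

### API

Orientations are given as a rotation vector (axis times angle).
In Python, from station import reach, line_to, movej, open_gripper, gripper_close, pause, ik, get_image, calibration, IKError, sign_off, current_time_s, current_joint_positions, current_dq, current_joint_torque, current_ee_pos, current_orientation, current_contact_force, current_moment, current_grip_width, grip_depth gives the robot as it stands. The module is installed in compiled form; this text tells all that it offers. Calls block until the motion is done:
- reach(position, orientation): joint-space move of the TCP to a pose.
- line_to(position, rotation=None, feed=0.15, max_force=None): straight line of the TCP; rotation=None keeps the orientation; feed is the mean speed in m/s. With max_force (N) it stops when the force on the tool has changed by that much, and returns True; else False.
- movej(angles): joint-space move.
- open_gripper() and gripper_close(grip_force=None): open the fingers fully, or close them until they stop; grip_force is the grip in N (None keeps the last).
- pause(seconds).
- ik(position, orientation): joint angles nearest the present ones, or None.
- get_image(name): name is "scene" or "top" or "wrist"; returns the picture (420x560x3 uint8, red, green, blue); there is no depth.
- calibration(name): a dict with "camera_matrix" (3x3 intrinsics, pixels), "R" (3x3) and "t" (3): a world point X has camera coordinates R X + t. Camera axes: x right, y down, z forward; pixel columns grow to the right and rows downward; lengths in m; the calibration is good to about 2 mm. A picture is of the moment at which its call begins: read the wrist's pose just before it. calibration takes no time and is no camera call; for the wrist camera it gives the pose at the moment of the call.
A pose or a line that the arm cannot do raises IKError and nothing moves.
- sign_off(): hands the job in, once; it reports no verdict.
Readings, each from a call of its own:
- current_time_s(): time.
- current_joint_positions(): joint angles.
- current_dq(): joint speeds.
- current_joint_torque(): joint torques, N m.
- current_ee_pos(): TCP position.
- current_orientation(): TCP orientation.
- current_contact_force(): force on the tool from outside, world axes, zero at the start.
- current_moment(): the same for the moment, N m.
- current_grip_width(): finger opening in m.
Only numpy, scipy, OpenCV 4.12 (cv2) and the standard library are available. Lean on these libraries where they do the work, as an engineer would, in place of code of your own. Each camera call takes 0.05 s, during which the arm holds its last target.

## Working session

There is one attempt and no reset: what is moved stays moved. The work goes in short steps, each a Python script; the robot and the scene stay as the last script left them, time stands still between calls to the robot, and variables do not carry over. Pictures are saved under pics/ and viewed, and the job is handed in when it is done.

```bash
mkdir -p pics; python3 - <<'E'
from station import *
import cv2
for n in ["scene","top","wrist"]:
    im=get_image(n); cv2.imwrite(f"pics/{n}0.png",im[:,:,::-1])
    c=calibration(n); print(n,c)
print(current_time_s(),grip_depth() if callable(grip_depth) else grip_depth,current_orientation(),current_grip_width())
E
```

```text
scene {'camera_matrix': array([[487.95351364,   0.        , 285.94411769],
       [  0.        , 487.95351364, 201.98286151],
       [  0.        ,   0.        ,   1.        ]]), 'R': array([[-0.39638386,  0.91807515,  0.00422551],
       [ 0.67440143,  0.29429321, -0.67718108],
       [-0.62294667, -0.26557396, -0.73580427]]), 't': array([ 0.16361916, -0.35147737,  1.59097199])}
top {'camera_matrix': array([[442.40772156,   0.        , 275.82990318],
       [  0.        , 442.40772156, 204.21923148],
       [  0.        ,   0.        ,   1.        ]]), 'R': array([[-0.00405766, -0.99999117,  0.00109203],
       [-0.99680627,  0.00395763, -0.07975959],
       [ 0.07975457, -0.00141218, -0.99681353]]), 't': array([0.09221951, 0.58794151, 0.93542902])}
wrist {'camera_matrix': array([[321.70843655,   0.        , 281.29264488],
       [  0.        , 321.70843655, 207.45615001],
       [  0.        ,   0.        ,   1.        ]]), 'R': array([[ 4.06642282e-01, -9.13587049e-01, -8.70936847e-04],
       [-8.72057633e-01, -3.88441134e-01,  2.97706182e-01],
       [-2.72318820e-01, -1.20300414e-01, -9.54657148e-01]]), 't': array([-0.52356955, -0.03799497,  0.37891235])}
0.15 0.0187 [-3.07150330e+00 -6.54364227e-01  1.89364372e-04] 0.08567738331251344
```

View pics/scene0.png

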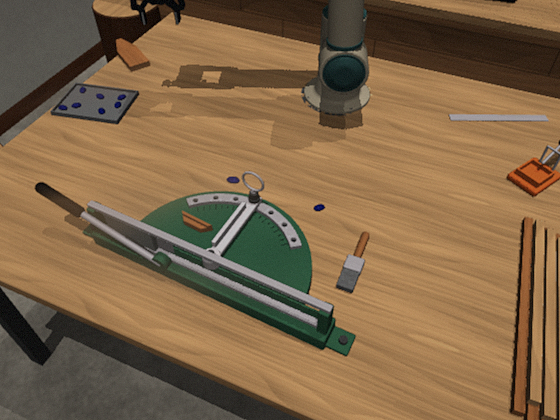

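View pics/top0.png

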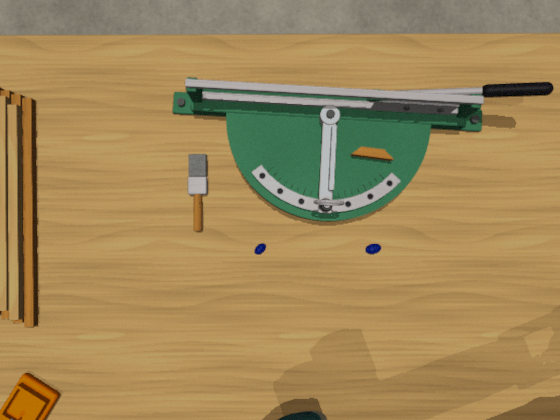

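View pics/wrist0.png

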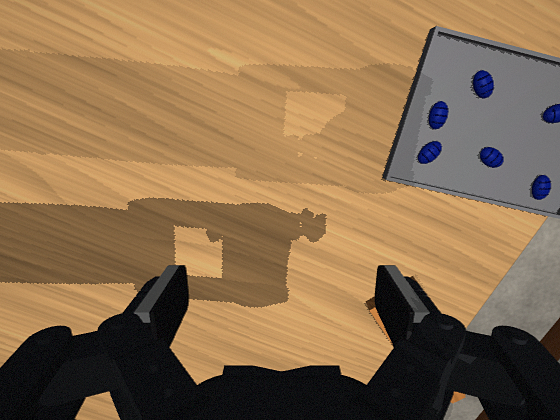

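The top view shows the pivot boss at about (330,114), the ring and housing at about (326,205), and the stones at (260,249) and (373,249). The scene view shows the ring at about (253,183). I'll zoom in to measure.

```bash
python3 - <<'E'
import cv2
a=cv2.imread("pics/top0.png"); cv2.imwrite("pics/topz.png",cv2.resize(a[90:230,230:430],None,fx=4,fy=4,interpolation=cv2.INTER_CUBIC))
a=cv2.imread("pics/scene0.png"); cv2.imwrite("pics/scz.png",cv2.resize(a[160:280,180:320],None,fx=5,fy=5,interpolation=cv2.INTER_CUBIC))
E
```

```text
(no output)
```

View pics/topz.png

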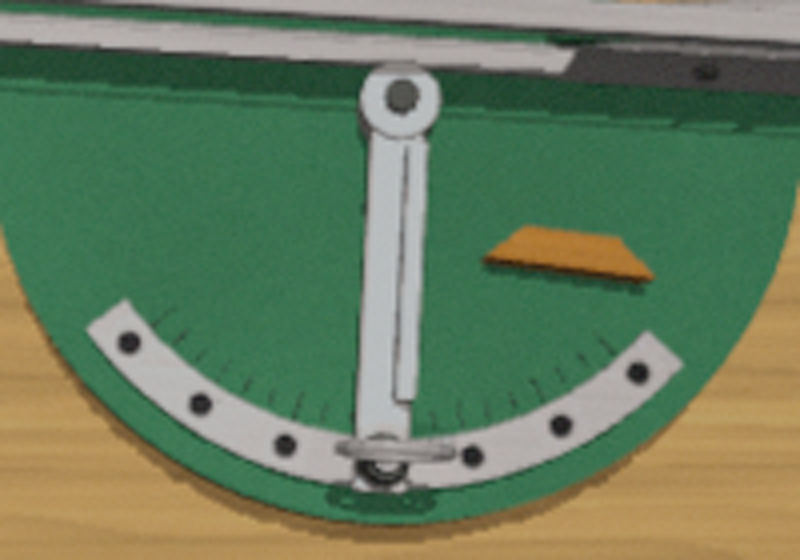

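View pics/scz.png

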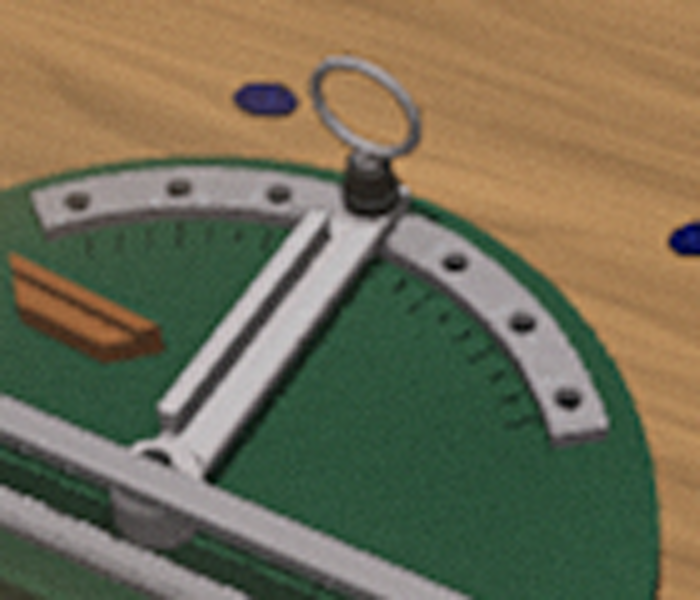

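```bash
cat > fit.py <<'E'
import numpy as np
from scipy.optimize import least_squares
from station import calibration
def proj(c,X):
    p=np.asarray(X)@c['R'].T+c['t']; p=p@c['camera_matrix'].T; return p[:,:2]/p[:,2:]
A=np.radians([45,30,15,-15,-30,-45])
top=np.array([(129,343),(201,405),(286,446),(473,456),(561,426),(638,373),(396,451)],float)
sc=np.array([(569,398),(523,323),(456,262),(278,194),(178,188),(77,201),(365,107)],float)
top=(top+.5)/4-.5+[230,90]; sc=(sc+.5)/5-.5+[180,160]
L=np.array([[-.191*np.cos(a),.191*np.sin(a),.05] for a in A]+[[-.191,0,.126]])
def world(p,L):
    c,s=np.cos(p[2]),np.sin(p[2]); return np.asarray(L)@np.array([[c,-s,0],[s,c,0],[0,0,1]]).T+[p[0],p[1],0]
def fit(cs):
    f=lambda p:np.concatenate([(proj(c,world(p,L))-o).ravel() for c,o in cs])
    return least_squares(f,[.7,0,0])
if __name__=="__main__":
    T,S=calibration('top'),calibration('scene')
    for n,cs in (('top',[(T,top)]),('sc',[(S,sc)]),('both',[(T,top),(S,sc)])):
        r=fit(cs); print(n,r.x.round(4),r.fun.round(2)); print(world(r.x,L)[-1], world(r.x,[[-.191*np.cos(.262),.191*np.sin(.262),.126]]))
E
python3 fit.py
```

```text
top [ 0.7738 -0.024  -0.0622] [ 0.01  0.1  -0.17 -0.09 -0.13 -0.09 -0.04  0.13  0.17 -0.1   0.19 -0.02
 -0.04  0.07]
[ 0.58314315 -0.01213454  0.126     ] [[0.59272256 0.03683632 0.126     ]]
sc [ 0.7723 -0.024  -0.0607] [ 0.01 -0.12 -0.14 -0.15 -0.18 -0.01  0.11 -0.05  0.13 -0.02  0.07  0.06
  0.02  0.35]
[ 0.58168661 -0.01239476  0.126     ] [[0.59119612 0.03658971 0.126     ]]
both [ 0.7733 -0.0239 -0.0616] [ 0.    0.36 -0.17  0.16 -0.12  0.14 -0.03  0.33  0.18  0.09  0.19  0.16
 -0.02  0.31 -0.1   0.25 -0.24  0.2  -0.27  0.31  0.02  0.24  0.03  0.25
 -0.04  0.32 -0.07  0.66]
[ 0.58267495 -0.01215341  0.126     ] [[0.59222425 0.03682333 0.126     ]]
```

```bash
cat > h.py <<'E'
import numpy as np
from scipy.spatial.transform import Rotation as Ro
P=np.array([0.7733,-0.0239]); YAW=-0.0616; R=.191
TILT=np.pi/4
def pose(q,lift=0.,d=.007,dh=0.,flip=1,back=0.,dy=0.):
    "q fence angle; ring centre lifted by lift; axis crosses ring plane dh above its centre; tip d beyond plane; back along axis"
    a=YAW-q; u=np.array([np.cos(a),np.sin(a),0]); l=np.array([-u[1],u[0],0]); k=np.array([0,0,1.])
    rc=np.array([*P,0.126+lift])-R*u
    z=np.cos(TILT)*u-np.sin(TILT)*k
    y=flip*l; x=np.cross(y,z)
    t=rc+dh*k+z*(d/np.cos(TILT))-back*z+dy*l
    return t,Ro.from_matrix(np.c_[x,y,z]).as_rotvec()
E
python3 - <<'E'
from station import *
from h import *
for f in (1,-1):
  for q in (0,.13,.262):
    for b in (0,.09): print(f,q,b,np.round(ik(*pose(q,.015,flip=f,back=b)),2) if ik(*pose(q,.015,flip=f,back=b)) is not None else None)
E
```

```text
1 0 0 [-0.1  -0.19  2.    0.05  0.55 -1.63]
1 0 0.09 [-0.1  -0.49  2.09  0.04  0.75 -1.63]
1 0.13 0 [ 0.03 -0.16  1.97 -0.29  0.57 -1.17]
1 0.13 0.09 [ 0.07 -0.44  2.06 -0.27  0.77 -1.19]
1 0.262 0 [ 0.15 -0.1   1.92 -0.54  0.67 -0.78]
1 0.262 0.09 [ 0.22 -0.34  1.99 -0.51  0.86 -0.81]
-1 0 0 [-0.1  -0.19  2.    0.05  0.55  1.51]
-1 0 0.09 [-0.1  -0.49  2.09  0.04  0.75  1.51]
-1 0.13 0 [ 0.03 -0.16  1.97 -0.29  0.57  1.97]
-1 0.13 0.09 [ 0.07 -0.44  2.06 -0.27  0.77  1.95]
-1 0.262 0 [ 0.15 -0.1   1.92 -0.54  0.67  2.36]
-1 0.262 0.09 [ 0.22 -0.34  1.99 -0.51  0.86  2.33]
```

```bash
python3 - <<'E'
from station import *
from h import *
import cv2
gripper_close(20)
reach(*pose(0,back=.07))
for n in ("wrist","scene"):
    cv2.imwrite(f"pics/{n}1.png",get_image(n)[:,:,::-1])
print(current_time_s(),current_ee_pos(),pose(0,back=.07)[0],current_contact_force(),current_grip_width())
E
```

```text
3.0667 [ 0.54042303 -0.01016629  0.16873074] [ 0.5402454  -0.00952565  0.16849747] [ 0.08662783 -0.81293136 -0.52238594] -2.5787723095468297e-05
```

View pics/wrist1.png

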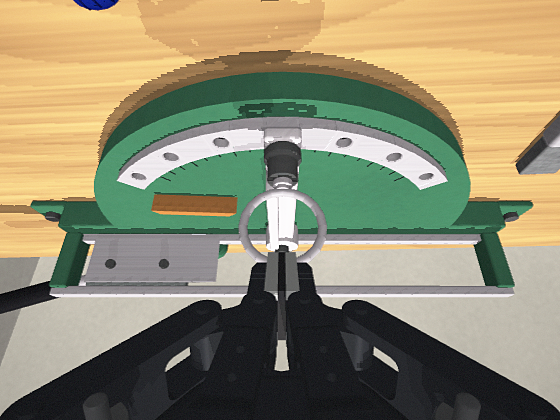

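View pics/scene1.png

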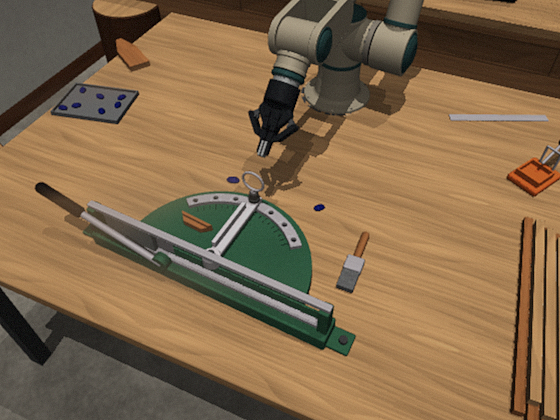

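```bash
python3 - <<'E'
from station import *
from h import *
from fit import proj,world
c=calibration('wrist'); print(-c['R'].T@c['t'], current_ee_pos())
p=[*P,YAW]
L=[[-.191,0,.126]]+[[-.191*np.cos(a),.191*np.sin(a),.05] for a in (.262,-.262,.785,-.785)]
print(proj(c,world(p,L)).round(1))
z=Ro.from_rotvec(current_orientation()).as_matrix(); t=current_ee_pos()
print(proj(c,np.array([t-z[:,2]*.0,t-z[:,2]*.02])))
E
```

```text
[3.85271145e-01 3.35597497e-04 2.14907992e-01] [ 0.54042303 -0.01016629  0.16873074]
[[281.5 226.4]
 [343.3 142.9]
 [219.7 143.1]
 [425.9 176.6]
 [137.5 177. ]]
[[280.11148203 270.22277876]
 [279.92144617 292.51013919]]
```

```bash
python3 - <<'E'
import cv2
a=cv2.imread("pics/wrist1.png"); cv2.imwrite("pics/wz.png",cv2.resize(a[180:320,220:345],None,fx=4,fy=4,interpolation=cv2.INTER_CUBIC))
a=cv2.imread("pics/scene1.png"); cv2.imwrite("pics/sz.png",cv2.resize(a[90:210,210:310],None,fx=5,fy=5,interpolation=cv2.INTER_CUBIC))
E
```

```text
(no output)
```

View pics/wz.png

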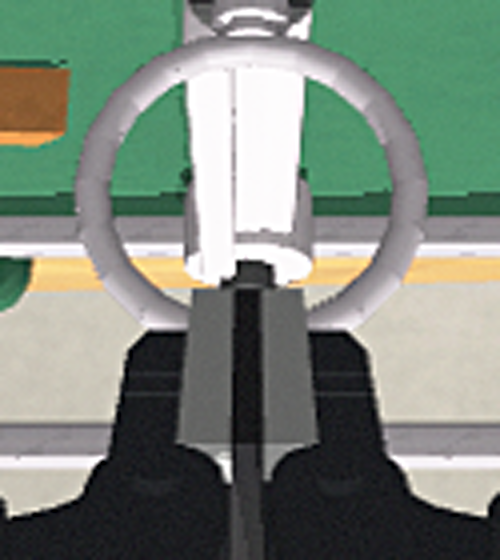

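View pics/sz.png

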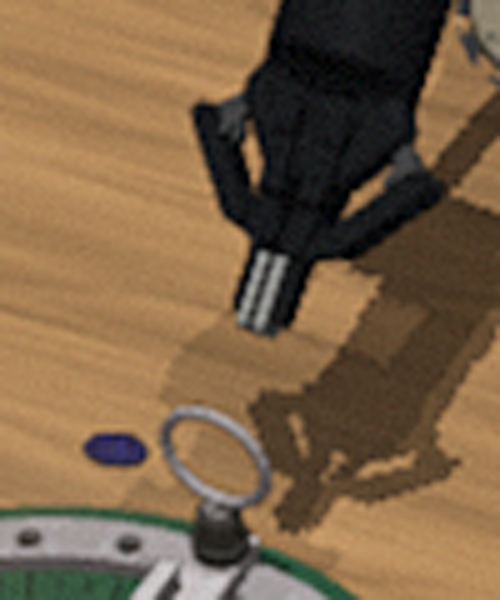

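```bash
python3 - <<'E'
from station import *
from h import *
import cv2
t,r=pose(0,dy=.0006)
print(line_to(t,r,feed=.05,max_force=4))
for n in ("wrist","scene"):
    cv2.imwrite(f"pics/{n}2.png",get_image(n)[:,:,::-1])
a=cv2.imread("pics/scene2.png"); cv2.imwrite("pics/sz2.png",cv2.resize(a[90:220,200:320],None,fx=4,fy=4,interpolation=cv2.INTER_CUBIC))
print(current_time_s(),current_ee_pos()-t,current_contact_force(),current_moment())
E
```

```text
False
4.7167 [1.51498847e-05 5.16910565e-06 2.97319798e-04] [-0.52926623  0.57959324  0.64668434] [0.04072863 0.35786725 0.00169678]
```

View pics/wrist2.png

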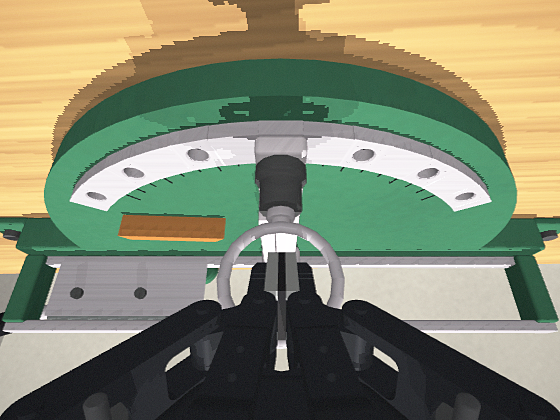

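View pics/sz2.png

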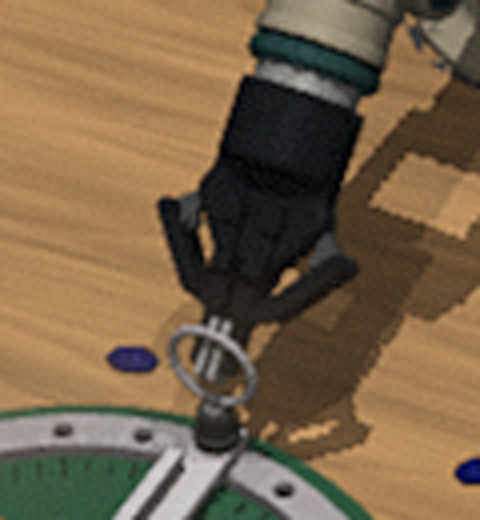

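The fingertips are inside the ring and nearly centred: in the wrist view the ring spans columns 217–345 and the fingers sit at 283. There is no contact, so I'll lift now.

```bash
python3 - <<'E'
from station import *
from h import *
import cv2
for l in (.004,.008,.014,.020):
    t,r=pose(0,lift=l,dy=.0006)
    s=line_to(t,r,feed=.03,max_force=12)
    print(l,s,current_contact_force().round(2),(current_ee_pos()-t).round(4))
    if s: break
for n in ("wrist","scene"):
    cv2.imwrite(f"pics/{n}3.png",get_image(n)[:,:,::-1])
a=cv2.imread("pics/scene3.png"); cv2.imwrite("pics/sz3.png",cv2.resize(a[130:220,200:300],None,fx=6,fy=6,interpolation=cv2.INTER_CUBIC))
print(current_time_s())
E
```

```text
0.004 False [-0.04  0.59 -0.  ] [ 0.0002 -0.      0.0006]
0.008 False [-1.31 -0.34 -0.89] [-0.0001 -0.     -0.    ]
0.014 False [-4.05 -0.47 -5.68] [-0.0008  0.     -0.0013]
0.02 False [-4.25 -0.89 -6.3 ] [-0.0007  0.0001 -0.0008]
6.0833
```

View pics/sz3.png

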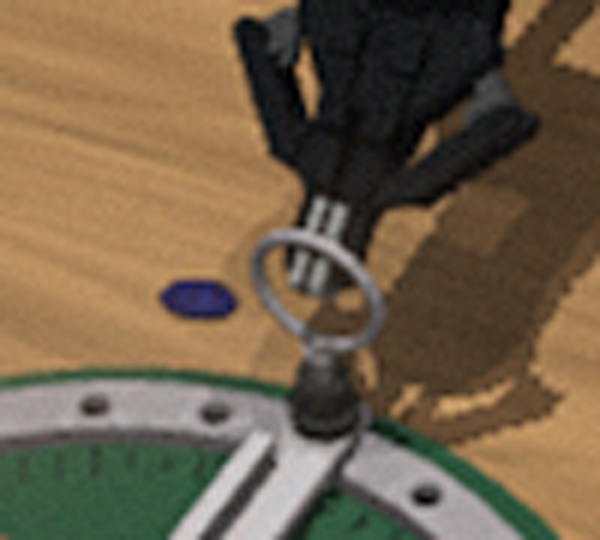

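View pics/wrist3.png

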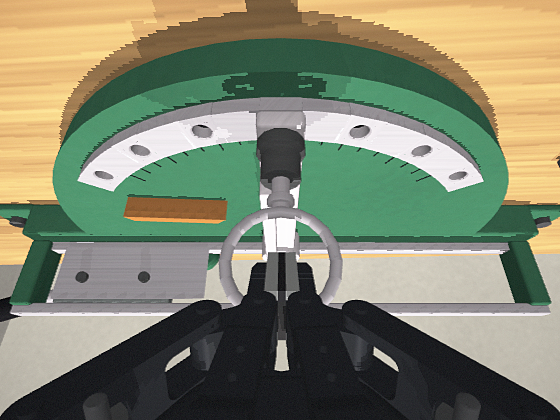

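The ring is hooked. Its image rise and the 6.3 N pull both suggest a lift of only about 10–12 mm, so I'll go higher but stay below the stop.

```bash
python3 - <<'E'
from station import *
from h import *
import cv2
for l in (.023,.026):
    t,r=pose(0,lift=l,dy=.0006)
    s=line_to(t,r,feed=.03,max_force=8)
    print(l,s,current_contact_force().round(2),(current_ee_pos()-t).round(4))
    if s: break
for n in ("scene",):
    cv2.imwrite(f"pics/{n}4.png",get_image(n)[:,:,::-1])
a=cv2.imread("pics/scene4.png"); cv2.imwrite("pics/sz4.png",cv2.resize(a[130:220,200:300],None,fx=6,fy=6,interpolation=cv2.INTER_CUBIC))
print(current_time_s())
from fit import proj,world
for h in (0,.01,.015,.02): print(h,((proj(calibration('scene'),world([*P,YAW],[[-.191,0,.126+h],[-.191,0,.096+h],[-.191,0,.156+h]]))-[200,130]+.5)*6-.5).round(0).tolist())
E
```

```text
0.023 False [-6.68  0.11 -6.7 ] [-0.0006  0.0001 -0.0006]
0.026 False [-5.62 -0.39 -7.54] [-0.0006  0.0001 -0.0006]
6.6333
0 [[318.0, 312.0], [321.0, 366.0], [314.0, 257.0]]
0.01 [[317.0, 294.0], [320.0, 348.0], [313.0, 238.0]]
0.015 [[316.0, 285.0], [319.0, 339.0], [312.0, 228.0]]
0.02 [[315.0, 276.0], [319.0, 331.0], [312.0, 218.0]]
```

View pics/sz4.png

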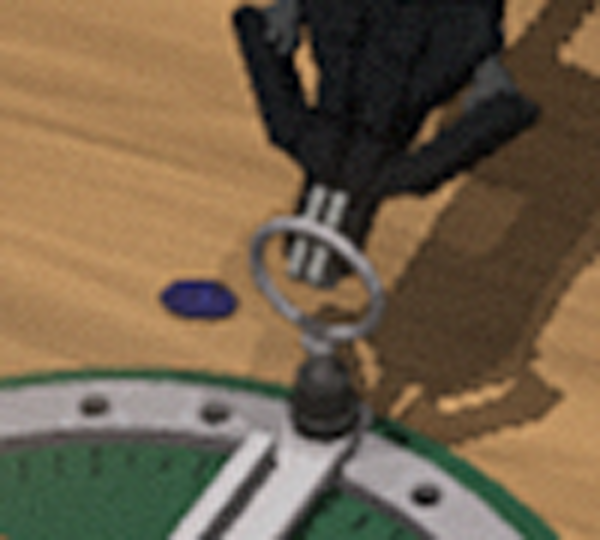

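The ring is about 16 mm up, by both the image and the force, so the pin is clear. I'll swing to just short of the next hole and check.

```bash
python3 - <<'E'
from station import *
from h import *
import cv2
for q in (.05,.1,.15,.2,.25):
    t,r=pose(q,lift=.026,dy=.0006)
    s=line_to(t,r,feed=.05,max_force=8)
    print(q,s,current_contact_force().round(2),(current_ee_pos()-t).round(4))
    if s: break
for n in ("scene","top","wrist"):
    cv2.imwrite(f"pics/{n}5.png",get_image(n)[:,:,::-1])
a=cv2.imread("pics/scene5.png"); cv2.imwrite("pics/sz5.png",cv2.resize(a[160:280,180:320],None,fx=5,fy=5,interpolation=cv2.INTER_CUBIC))
print(current_time_s())
E
```

```text
0.05 False [-5.54  0.49 -7.2 ] [-0.0005  0.0007 -0.0006]
0.1 False [-5.69  1.85 -6.85] [-0.0004  0.0008 -0.0006]
0.15 False [-5.84  1.57 -7.4 ] [-0.0004  0.0009 -0.0005]
0.2 False [-5.45  1.59 -7.2 ] [-0.0003  0.001  -0.0005]
0.25 False [-4.41  2.44 -7.27] [-0.0002  0.0011 -0.0004]
8.45
```

View pics/sz5.png

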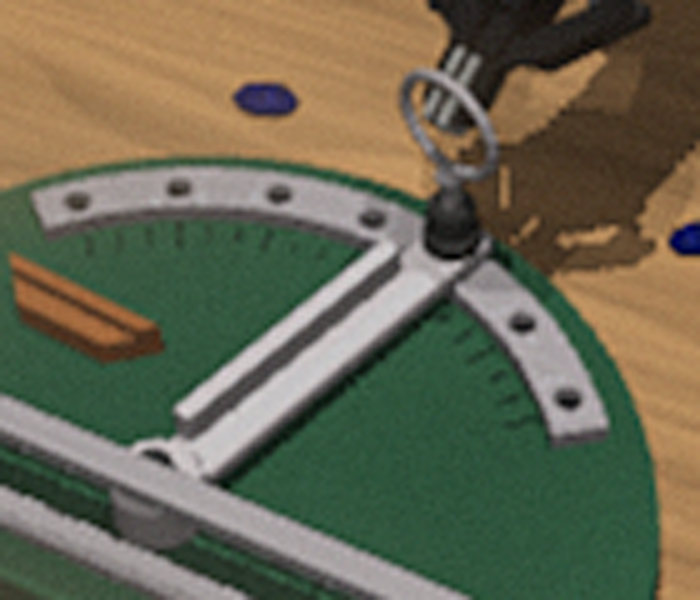

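View pics/wrist5.png

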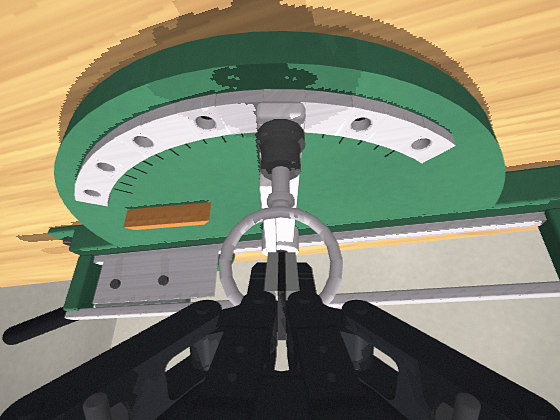

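View pics/top5.png

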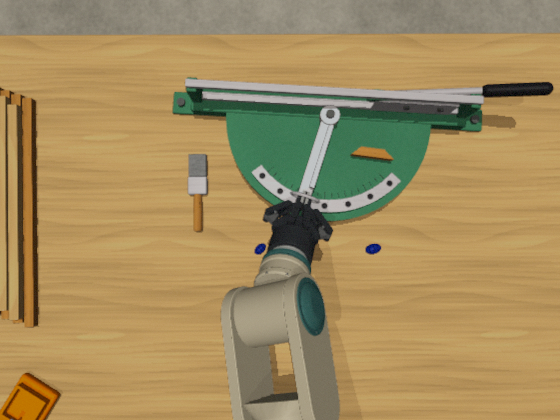

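```bash
python3 - <<'E'
from station import *
from h import *
from fit import proj,world
import cv2
c=calibration('wrist');S=calibration('scene');T=calibration('top')
for q in (.245,.25,.255,.26,.265):
    L=[[-.191*np.cos(q),.191*np.sin(q),z] for z in (.142,.090,.064)]
    r=proj(S,world([*P,YAW],L)); r=(r-[180,160]+.5)*5-.5
    print(q,proj(c,world([*P,YAW],L)).round(1).tolist(),r.round(1).tolist())
L=[[-.191*np.cos(a),.191*np.sin(a),.05] for a in (.5236,0)]
print(proj(c,world([*P,YAW],L)).round(1))
a=cv2.imread("pics/wrist5.png"); cv2.imwrite("pics/wz5.png",cv2.resize(a[90:230,190:370],None,fx=4,fy=4,interpolation=cv2.INTER_CUBIC))
E
```

```text
0.245 [[275.8, 261.2], [276.4, 171.1], [276.6, 134.6]] [[445.6, 126.1], [448.0, 203.9], [449.2, 240.8]]
0.25 [[277.8, 261.1], [278.1, 171.1], [278.2, 134.6]] [[447.2, 127.1], [449.5, 204.9], [450.6, 241.8]]
0.255 [[279.8, 261.1], [279.8, 171.1], [279.8, 134.6]] [[448.7, 128.1], [451.0, 205.8], [452.1, 242.8]]
0.26 [[281.8, 261.1], [281.5, 171.1], [281.4, 134.6]] [[450.3, 129.1], [452.5, 206.8], [453.6, 243.8]]
0.265 [[283.8, 261.2], [283.3, 171.1], [283.0, 134.6]] [[451.8, 130.1], [454.0, 207.8], [455.0, 244.8]]
[[359.8 124.7]
 [203.4 123.7]]
```

View pics/wz5.png

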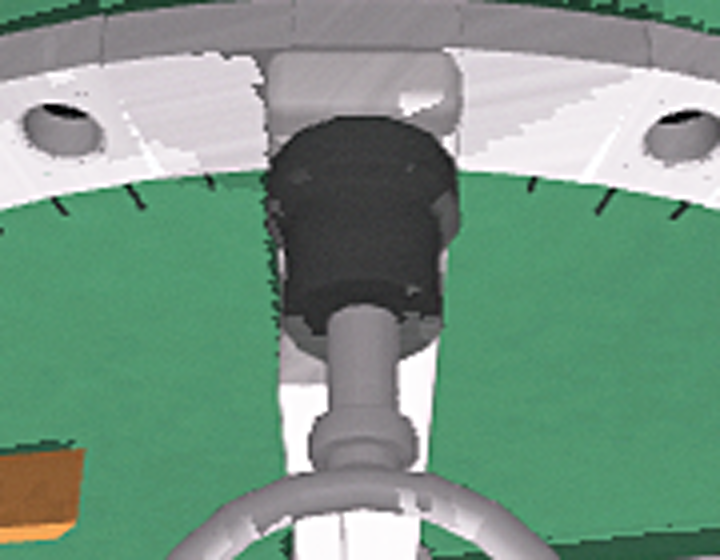

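The wrist view (housing column measured against the flanking holes) and the scene view both put the fence at about 0.254. It needs another 0.008, and then I'll lower it.

```bash
python3 - <<'E'
from station import *
from h import *
import cv2
t,r=pose(.258,lift=.026,dy=.0006)
line_to(t,r,feed=.03,max_force=8)
print((current_ee_pos()-t).round(4))
cv2.imwrite("pics/wrist6.png",get_image("wrist")[:,:,::-1])
for l in (.020,.016,.012,.008,.004,.0005):
    t,r=pose(.258,lift=l,dy=.0006)
    s=line_to(t,r,feed=.03,max_force=10)
    print(l,s,current_contact_force().round(2),(current_ee_pos()-t).round(4))
    if s: break
for n in ("scene","wrist"):
    cv2.imwrite(f"pics/{n}7.png",get_image(n)[:,:,::-1])
a=cv2.imread("pics/scene7.png"); cv2.imwrite("pics/sz7.png",cv2.resize(a[160:280,180:320],None,fx=5,fy=5,interpolation=cv2.INTER_CUBIC))
print(current_time_s())
from fit import proj,world
q=.262
for h in (0,.01): print(h,((proj(calibration('scene'),world([*P,YAW],[[-.191*np.cos(q),.191*np.sin(q),.126+h+k] for k in (0,.03,-.03)]))-[180,160]+.5)*5-.5).round(0).tolist())
E
```

```text
[-0.0003  0.0006 -0.0005]
0.02 False [-6.68  2.38 -5.7 ] [-0.0002  0.0006 -0.0003]
0.016 False [-7.23  1.74 -5.27] [-0.0001  0.0007 -0.0001]
0.012 False [-8.11  3.16 -4.58] [-0.0001  0.0007  0.0001]
0.008 False [-5.48  2.17 -5.13] [0.0004 0.0007 0.0009]
0.004 False [0.48 0.26 0.16] [0.0015 0.0004 0.0026]
0.0005 False [ 1.05  0.91 -0.35] [ 0.0002 -0.      0.0003]
10.6
0 [[452.0, 154.0], [450.0, 108.0], [453.0, 199.0]]
0.01 [[451.0, 139.0], [450.0, 92.0], [452.0, 184.0]]
```

View pics/sz7.png

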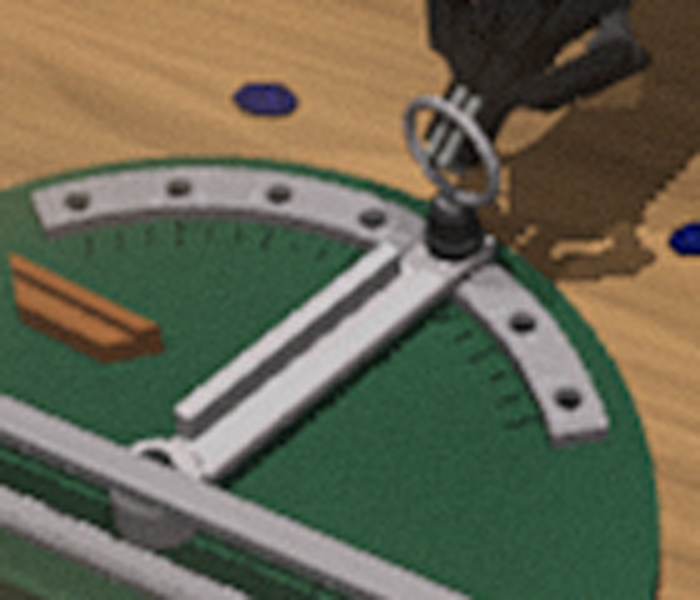

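View pics/wrist7.png

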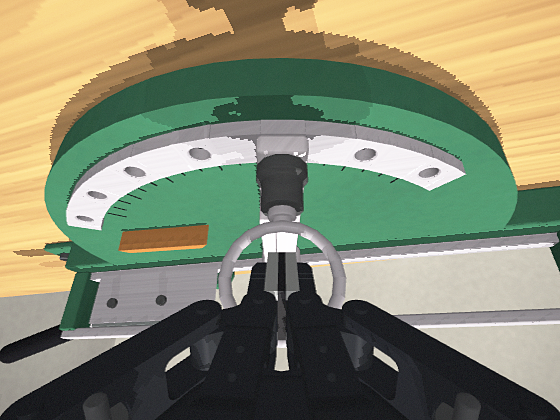

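The ring is back at home height: its centre is at (452,151) in the zoom, against about 151 expected for home and 136 if it were riding on the plate. In the wrist view the stem is hidden, as it was at the start. I'll withdraw along the finger axis.

```bash
python3 - <<'E'
from station import *
from h import *
import cv2
t,r=pose(.258,lift=.0005,dy=.0004,back=.09)
print(line_to(t,r,feed=.06,max_force=5), current_contact_force().round(2))
t2=t+[-.06,0.0,.05]
try: line_to(t2,r,feed=.1)
except IKError as e: print(e)
pause(.3)
for n in ("scene","wrist","top"):
    cv2.imwrite(f"pics/{n}8.png",get_image(n)[:,:,::-1])
a=cv2.imread("pics/scene8.png"); cv2.imwrite("pics/sz8.png",cv2.resize(a[160:280,180:320],None,fx=5,fy=5,interpolation=cv2.INTER_CUBIC))
print(current_time_s(),current_contact_force(),current_ee_pos())
E
```

```text
False [ 0.02 -0.11 -1.14]
13.6333 [ 0.06181827 -0.02067127 -0.43398437] [0.47836594 0.0542567  0.23299921]
```

View pics/sz8.png

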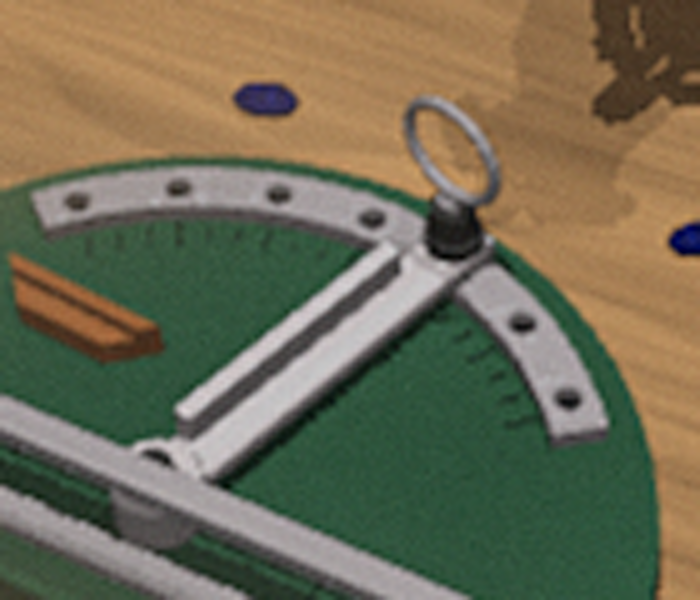

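View pics/wrist8.png

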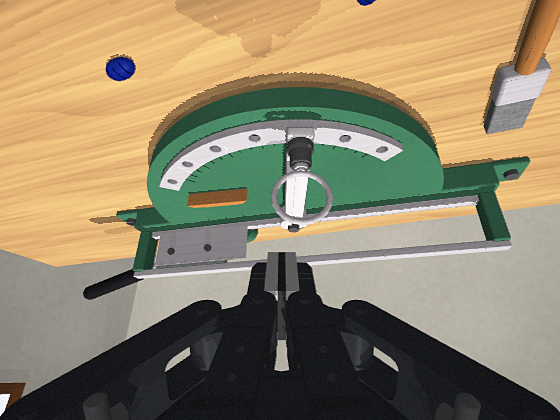

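View pics/top8.png

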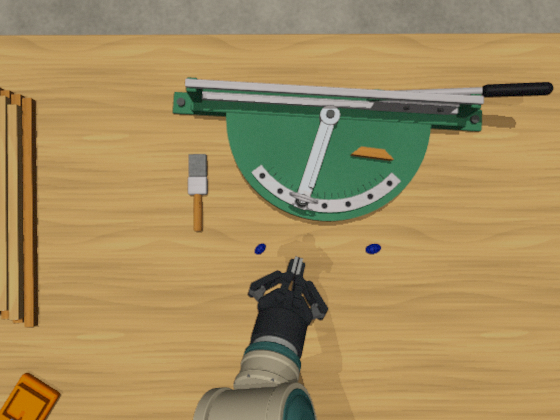

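The hand is clear and the ring sits at home height on the first hole to the left. The stones, offcut and brush are where they started.

```bash
python3 -c "
from station import *
sign_off(); print(current_time_s())"
```

```text
the job is handed in; nothing more can be done
the job is handed in; nothing more can be done
```

The fence is set one hole to the left, with the pin home there, and the job is handed in with the hand clear.

- **How it was done:** I put the closed fingertips through the pull ring at 45° without gripping it. I lifted the pin about 16 mm, checked the angle at about 0.254 rad, then moved on to the next hole at 0.262. I lowered the ring there until the force on the tool fell to about zero, then drew back along the finger axis.
- **Pin and fence:** In the last scene picture the ring centre is at (452,152) in the zoomed view. About 151 is expected with the pin home, and about 136 if it were riding on the plate. The fence points at the first hole left of the start. I did not nudge the fence to test the lock.
- **Surroundings:** The stones, offcut and brush show no movement in the pictures.
- **Limits:** The clock read 13.6 s just before handing in. The highest tool force I read was about 10 N.
- **Disagreement:** During the swing the hand ran up to 1.1 mm to the left of its target. I allowed for this by measuring the fence angle in the pictures before the final move.

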